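# Drop the side stand and hold the frame upright

## Task

Take the solid round foot pad, not the bearing, out of the parts tray, lay it flat in the ring seat on the lean rig's base plate and let go of it; then flip the frame's folded side stand down over centre until it snaps fully home. Then bring the frame steadily up off its rest until its tube stands plumb and finish while holding it there, the stand's foot free above the pad. Never let the frame swing fast or fall back on its rest, and do not knock over the spray can.

Things in the scene. Friction and masses are not known exactly. Their poses are not given: they have to be found in the camera images.
- rig_base: Fixed lean rig: dark steel base plate 140 (x) x 240 (y) x 10 mm, origin under its centre on the bench, x away from the robot (yaw -0.15 to -0.6 rad), y left. The frame leans about an axis along plate x, at y = -12, 50 mm above the bench, between two grey bearing blocks 75 mm tall. Rest with rubber buffer: x = 0, y = -60 to -100 mm, 175 mm tall. Pad seat: x = 13, y = 76 mm.
- pad_seat (a point): Centre of the floor of the pad seat (the plate's upper face, 10 mm above the bench). The seat is a steel ring, inside diameter 64 mm, outside 76 mm, standing 5 mm above the plate. The stand's foot comes down over it.
- foot_pad: Loose black foot pad for the stand: solid round disc, diameter 56 mm, 18 mm thick, 50 g, with a shallow dish in its top and no hole through it. Origin at the centre of its underside. It lies flat in the parts tray.
- parts_tray: Fixed grey tray 190 (x) x 240 (y) x 42 mm, walls and floor 3 mm, origin under its centre. In it: the foot pad, a ball bearing, a bolt, a nut, a spark plug. Pad and bearing lie 52 to 60 mm either side of the middle along the tray's y, either one on either side; there is room for fingers on the pad's tray +x and -x sides.
- bearing: Loose steel ball bearing in the tray, 62 mm diameter, 16 mm thick, an open ring; it stays in the tray. Origin at the centre of its underside.
- lean_hub (a joint): Lean of the frame, rad: 0 = upright (plumb), 0.30 = leaning to the plate's -y side on its rest (the start), -0.15 = hard stop. It turns freely: let go upright or nearer the rest, the frame falls back to the rest. Moving or holding it takes about 1 to 5 N at the tube's top.
- frame_tube: Frame section, 2.2 kg: aluminium tube, diameter 32 mm, up to 250 mm from the lean axis; origin on the axis, z along the tube, x along the axis. A cut-off cross tube (25 mm) runs to +x, 181 mm up at most; the stand's lug and spring post stick out 58 mm to +y and 40 mm to +x, 130 to 200 mm up; a foot peg at x = 33 mm sticks out 72 mm to -y, 56 mm up. The tube itself is bare above 181 mm.
- tube_top (a point): Centre of the tube's cut top end, 250 mm along the tube from the lean axis.
- side_stand (a joint): Swing of the side stand, rad: 0 = folded (leg points to the tube's -x, towards the robot), 1.65 = down on its stop. An over-centre spring holds it folded with about 0.3 N m; past centre (near 0.75) it snaps on to 1.65 by itself. Turns about (0, -0.96, -0.28) in the frame tube's axes: the foot goes down and out to +y.
- stand_pivot (a point): Pivot of the side stand, in the middle of its head, 149 mm along the tube and 44 mm to +y of it.
- stand_foot (a point): Sole of the stand's foot, a round steel plate of 34 mm at the end of the leg, 160 mm from the pivot. The leg is a round steel bar, 16 mm thick (19 mm in the 50 mm next to the pivot; the spring runs along its outer side up to 70 mm from the pivot). With stand down and frame upright the sole is about 12 mm above the pad in its seat.
- spray_can: Loose spray can, 59 mm diameter, 215 mm tall, standing on the bench to the right of the tray; origin at the centre of its underside. It stays standing.

How it is judged:
By the outcome, as a careful person would: the job done as asked, in the order asked, and still so for the second after the job is handed in, while the arm keeps its last pose, push and grip.
It also fails if it takes over 67 s, if anything falls off the work surface, if the arm or the gripper's body presses on something with over 40 N, if the wrist force passes 120 N, or if a joint passes its speed limit or range.

## Robot

A 6-joint arm with a two-finger parallel gripper is mounted at the origin on a cart in front of the work surface, level with it; the furniture and walls round the work are solid. World frame = base frame: x ahead of the robot, y to its left, z up, the work surface at z = 0. Lengths are in m, angles in rad, forces in N, time in s.
With the tool pointing down it reaches from about 0.35 to 0.975 m from the base axis. Payload 4.9 kg.
Tool frame: the origin (TCP) lies on the centre line of the jaws, within the pads' length; the fingertips stand 8 mm ahead of it and the grasp point (between the pads) lies 11 mm behind it; z points along the fingers, y is the line along which they close (so a half turn about z gives the same grasp; the last joint's range is limited). The gripper opens to 85 mm and grips with 20 to 120 N. Pads are 22 mm wide; open, the fingers measure 114 mm over their backs; the gripper's body (76 mm by 85 mm) begins 54 mm behind the grasp point. The pads swing forward as they close: fully open they stand 13 mm farther back than shut.
Start: joints at [-1.353, 0.053, 1.613, -0, 1.476, -0.119], TCP at [0.207, -0.59, 0.239] pointing down, gripper open.
Joint ranges: [-3.01, 3.01], [-1.01, 2.22], [0.06, 2.58], [-1.02, 4.17], [0.09, 2.62], [-3.14, 3.14]. Speed limits (rad/s): [2.57, 2.57, 3.14, 3.14, 3.14, 3.14].

## Interface

Orientations are given as a rotation vector (axis times angle).
In Python, from rig import bot gives the robot as it stands.
- The arm moves only by the tool step_arm, never from a script. Its arguments are lists of equal length, an entry for each row: "delta_pos": the shift along the tool's x, y, z in units of 0.2 m (1.0 is 0.2 m), a list of three; "delta_rot": the turn, a rotation vector about the tool's x, y, z in units of 120 degrees (1.0 is 120 degrees), a list of three; "jaw": the closure, from 0 (fully open) to 1 (shut). A call has 1 to 5 rows; each row shifts and turns the commanded pose from where the row before left it, along the tool's axes as they then stand; what a row does not reach is not made up. A row lasts 1/12 s, in which the tool goes at most 41.7 mm and 7.16 degrees, less where a joint would pass 70% of its speed; a pose out of reach is approached as far as the arm can. A call with a number of a shift or a turn outside -1 to 1 is refused whole. A call with a gripper value outside its range is refused whole. The fingers move at their own pace and stop on an object; "grip_force" is the grip in N (left out, the last holds). Time passes only in rows, so rows that do not move let the fingers close. It gives the time, the measured TCP pose, the force, the opening and the grip force at its end, in the units of the state.
- bot.get_obs(): the state, without advancing time (a new reading comes with each control period).
- bot.get_image(name): name is "side" or "top"; returns the picture (420x560x3 uint8, red, green, blue); there is no depth.
- bot.camera_model(name): a dict with "fx", "fy", "cx", "cy" (pixels), "k1" (the pictures are not rectified: a ray, as slopes to the right and down, at radius r is drawn at 1 + k1 r^2 times it, then the intrinsics apply), "camera_from_world" (4x4, takes a point from world to camera coordinates). Camera axes: x right, y up, looking along -z (the intrinsics and any distortion apply to the point x, -y, -z); pixel columns grow to the right and rows downward; lengths in m; the calibration is good to about 2 mm. A picture is of the moment at which its call begins. camera_model takes no time and is no camera call.
- bot.sign_off(): hands the job in; it is judged then, once.
The state is a dict: "clock": time; "qpos": joint angles; "dq": joint speeds; "joint_torque": joint torques, N m; "position": TCP position; "ee_rot": TCP orientation; "force": force on the tool from outside, world axes, zero at the start; "moment": the same for the moment, N m; "width": finger opening in m; "gripper_force": force on a finger pad.
Only numpy, scipy, OpenCV 4.12 (cv2) and the standard library are available. Lean on these libraries where they do the work, as an engineer would, in place of code of your own. Each camera call takes 0.05 s, during which the arm holds its last target. There are 200 camera calls.

## Working session

There is one attempt and no reset: what is moved stays moved. The work goes in short steps, Python scripts to look and compute and a tool call to move; the robot and the scene stay as the last step left them, time stands still between calls to the robot, and variables do not carry over. Pictures are saved under pics/ and viewed, at most 10 in all, crops included, and the job is handed in when it is done.

Besides the shell and the picture viewer there is one more tool, called after ">>>" as name(argument=value, ...), one argument or row to a line, values as JSON. step_arm: Moves the arm, as the interface text tells. Its arguments: {"type":"object","properties":{"delta_pos":{"type":"array"},"delta_rot":{"type":"array"},"jaw":{"type":"array"},"grip_force":{"type":"number"}},"required":["delta_pos","delta_rot","jaw"]}

```bash
ls; mkdir -p pics; python3 - <<'E'
from rig import bot
import cv2
print(bot.get_obs())
for n in ("side","top"):
    im=bot.get_image(n); cv2.imwrite(f"pics/{n}0.png",im[:,:,::-1]); m=bot.camera_model(n); print(n,m)
E
```

```text
pics
{'clock': 0.0, 'qpos': array([-1.35301770e+00,  5.33802760e-02,  1.61429652e+00, -2.01535221e-05,
        1.47599969e+00, -1.19003737e-01]), 'dq': array([ 4.06357645e-04,  3.40109269e-05,  2.27135029e-05,  1.31237315e-03,
       -9.64510645e-04, -2.97910201e-04]), 'joint_torque': array([-2.14913111e-03, -3.93693817e+01, -3.70172596e+01, -2.97317974e-04,
        7.26090831e-03, -2.20269447e-05]), 'position': array([ 0.20639309, -0.58929352,  0.23804698]), 'ee_rot': array([-3.09510555e+00, -5.26174274e-01,  1.92938795e-04]), 'force': array([ 0.27468105, -0.13638773,  0.57364933]), 'moment': array([ 0.01619983, -0.01403607,  0.00766365]), 'gripper_force': 0.0, 'width': 0.08544501338810469}
side {'fx': 470.212674969274, 'fy': 470.212674969274, 'cx': 277.3459824518099, 'cy': 205.04373749953385, 'k1': -0.10400150091879949, 'camera_from_world': array([[ 0.9711051 , -0.23861717, -0.00408917, -0.41963514],
       [ 0.11784019,  0.46453586,  0.87767883, -0.20504003],
       [-0.20752968, -0.85280026,  0.47923184, -1.1916362 ],
       [ 0.        ,  0.        ,  0.        ,  1.        ]])}
top {'fx': 452.43255734494494, 'fy': 452.43255734494494, 'cx': 284.8179939355068, 'cy': 213.21427741049763, 'k1': -0.06212607462497401, 'camera_from_world': array([[-0.40991276, -0.91212068,  0.00271956,  0.15878498],
       [ 0.84874143, -0.38033428,  0.36740144, -0.44823432],
       [-0.33408011,  0.15291074,  0.93005849, -1.5475438 ],
       [ 0.        ,  0.        ,  0.        ,  1.        ]])}
```

View pics/side0.png

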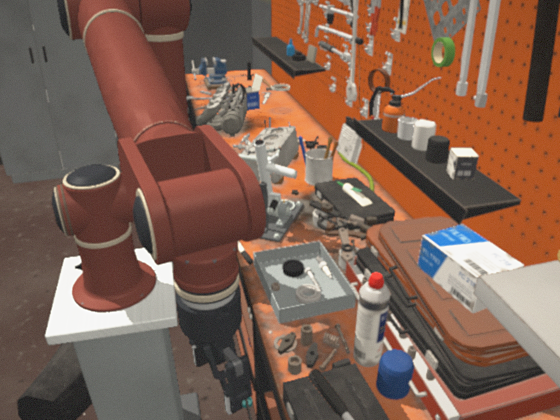

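View pics/top0.png

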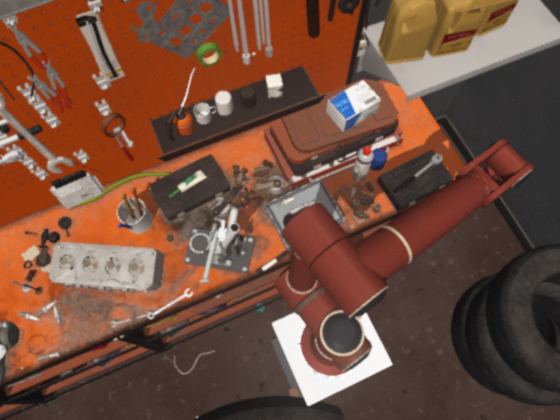

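Side view: the tray is at about (305,280) with the black pad at (293,268) and bearing at (310,294). The can is at (372,320), and the rig is near (275,190). Top view: the ring seat is at (200,242), the tube at (228,225), and the arm hides part of the tray. I'll look at crops next.

```bash
python3 - <<'E'
import cv2,numpy as np
s=cv2.imread("pics/side0.png");t=cv2.imread("pics/top0.png")
a=cv2.resize(s[125:325,230:400],None,fx=3,fy=3,interpolation=cv2.INTER_CUBIC)[:600]
cv2.imwrite("pics/side0c.png",a)
b=cv2.resize(t[180:300,170:340],None,fx=4.7,fy=4.7,interpolation=cv2.INTER_CUBIC)
cv2.imwrite("pics/top0c.png",b);print(a.shape,b.shape)
E
```

```text
(600, 510, 3) (564, 799, 3)
```

View pics/side0c.png

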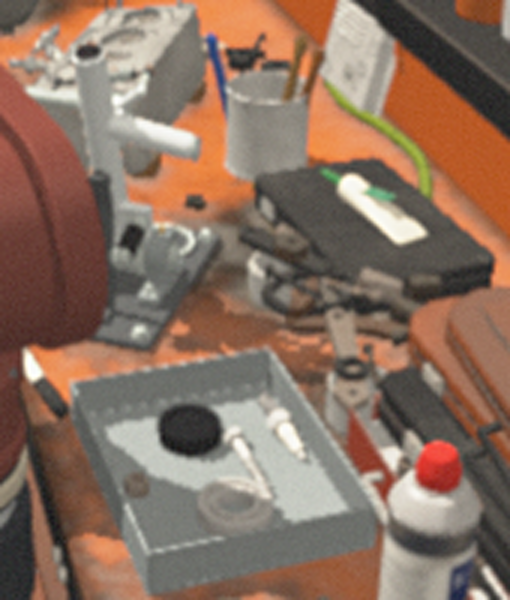

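View pics/top0c.png

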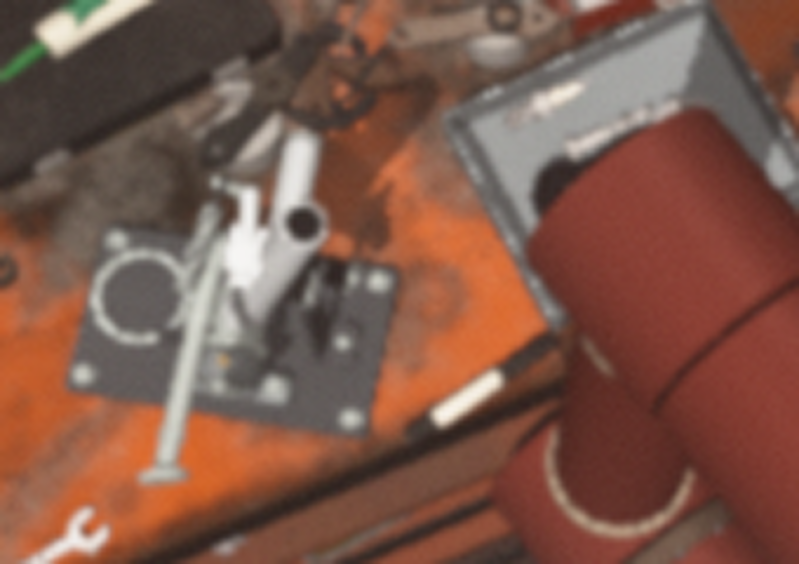

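The crops show the pad at side crop (190,430), with the bearing open ring at (235,505). In the top crop the plate corners are (105,228), (400,268), (365,437) and (68,388), and the ring centre is (140,296). The tube top is at (304,222), the stand foot is at (162,474), and the leg is folded towards the robot.

```bash
cat > h.py <<'E'
import numpy as np,cv2
from scipy.optimize import least_squares
from scipy.spatial.transform import Rotation as R
from rig import bot
def ray(n,px):
    m=bot.camera_model(n);T=m["camera_from_world"]
    d=np.array([(px[0]-m["cx"])/m["fx"],(px[1]-m["cy"])/m["fy"]]);u=d.copy()
    for _ in range(20): u=d/(1+m["k1"]*(u@u))
    return -T[:3,:3].T@T[:3,3], T[:3,:3].T@np.array([u[0],-u[1],-1])
def onz(n,px,z):
    o,d=ray(n,px);return o+d*(z-o[2])/d[2]
def tri(a,b):
    o,d=ray("side",a);p,e=ray("top",b)
    s=np.linalg.lstsq(np.c_[d,-e],p-o,rcond=None)[0];x,y=o+d*s[0],p+e*s[1]
    return (x+y)/2,np.linalg.norm(x-y)
def proj(n,P):
    m=bot.camera_model(n);T=m["camera_from_world"];c=T[:3,:3]@P+T[:3,3]
    u=np.array([c[0],-c[1]])/-c[2];u=u*(1+m["k1"]*(u@u));return np.array([m["fx"]*u[0]+m["cx"],m["fy"]*u[1]+m["cy"]])
E
python3 - <<'E'
from h import *
np.set_printoptions(precision=4,suppress=True)
S=lambda p:np.array(p)/3+[230,125]-0.33
T=lambda p:np.array(p)/4.7+[170,180]-0.4
print("tray rim");
for p in [(72,383),(268,350),(380,520),(150,590)]: print(onz("side",S(p),.042))
for p in [(447,117),(712,3)]: print("top",onz("top",T(p),.042))
im=cv2.imread("pics/side0.png");g=cv2.cvtColor(im,cv2.COLOR_BGR2GRAY)
m=np.zeros_like(g);m[255:283,275:310]=(g[255:283,275:310]<50)*255
n,l,st,c=cv2.connectedComponentsWithStats(m);i=1+st[1:,4].argmax();print("pad blob",st[i],c[i],onz("side",c[i],.012))
print("pad top",onz("side",S((190,423)),.021))
print("bearing",onz("side",S((236,503)),.019))
print("plate")
C=np.array([onz("top",T(p),.01) for p in [(105,228),(400,268),(365,437),(68,388)]]);print(C,C.mean(0))
print("yaw",[np.arctan2(*(C[a]-C[b])[[1,0]]) for a,b in((0,3),(1,2))],[np.arctan2(*(C[a]-C[b])[[1,0]])-np.pi/2 for a,b in((0,1),(3,2))])
print("ring",onz("top",T((140,296)),.0145))
t,e=tri(S((88,52)),T((304,222)));print("tubetop",t,e)
print("can cap",onz("side",S((440,455)),.212))
for z in(.1,.13,.15,.17,.19):print("foot",onz("top",T((162,474)),z))
E
```

```text
tray rim
[ 0.3672 -0.0014  0.042 ]
[0.5521 0.007  0.042 ]
[ 0.5607 -0.2433  0.042 ]
[ 0.3699 -0.275   0.042 ]
top [0.5522 0.0085 0.042 ]
top [ 0.5564 -0.2279  0.042 ]
pad blob [284 261  19  16 174] [293.0345 268.8851] [ 0.4602 -0.0586  0.012 ]
pad top [ 0.4605 -0.0568  0.021 ]
bearing [ 0.4681 -0.1689  0.019 ]
plate
[[0.5885 0.2911 0.01  ]
 [0.4614 0.0893 0.01  ]
 [0.3464 0.1669 0.01  ]
 [0.4762 0.3625 0.01  ]] [0.4681 0.2274 0.01  ]
yaw [np.float64(-0.5663269814735443), np.float64(-0.5934107728314972)] [np.float64(-0.5618955139492765), np.float64(-0.5855714485562906)]
ring [0.522  0.2851 0.0145]
tubetop [0.4216 0.156  0.2899] 0.0025140743680826237
can cap [ 0.5304 -0.3813  0.212 ]
foot [0.3572 0.3135 0.1   ]
foot [0.3486 0.3114 0.13  ]
foot [0.3429 0.31   0.15  ]
foot [0.3372 0.3087 0.17  ]
foot [0.3315 0.3073 0.19  ]
```

```bash
cat >> h.py <<'E'
PC=np.array([.4681,.2274]);YAW=-.577
def plate(x,y,z):
    c,s=np.cos(YAW),np.sin(YAW);return np.array([PC[0]+c*x-s*y,PC[1]+s*x+c*y,z])
def down(yaw,tilt=0):
    "tool z down, tool y at heading yaw; then turned by tilt about tool-y heading"
    y=np.array([np.cos(yaw),np.sin(yaw),0]);z=np.array([0,0,-1.]);M=np.c_[np.cross(y,z),y,z]
    return R.from_rotvec(y*tilt)*R.from_matrix(M)
def plan(pos,rot,n,start=None):
    "print n straight-line rows in tool units"
    if start is None:
        o=bot.get_obs();start=(o["position"],R.from_rotvec(o["ee_rot"]))
    p,r=np.array(start[0]),start[1];dr=(r.inv()*rot).as_rotvec();dp=(np.array(pos)-p)/n
    P=[];Q=[]
    for i in range(n):
        ri=r*R.from_rotvec(dr*i/n);P.append((ri.inv().apply(dp)/.2).round(3).tolist());Q.append((dr/n/np.radians(120)).round(4).tolist())
    for i in range(0,n,5): print(P[i:i+5]);
    print("rot each",Q[0],"mm/row",np.linalg.norm(dp)*1e3)
E
python3 - <<'E'
from h import *
plan([.4605,-.0575,.10],down(.04),20)
E
```

```text
[[0.104, -0.104, 0.035], [0.11, -0.098, 0.035], [0.116, -0.09, 0.035], [0.122, -0.083, 0.035], [0.127, -0.075, 0.035]]
[[0.131, -0.067, 0.035], [0.135, -0.058, 0.035], [0.139, -0.049, 0.035], [0.142, -0.041, 0.035], [0.144, -0.031, 0.035]]
[[0.146, -0.022, 0.035], [0.147, -0.013, 0.035], [0.147, -0.003, 0.035], [0.147, 0.006, 0.035], [0.147, 0.015, 0.035]]
[[0.145, 0.025, 0.035], [0.143, 0.034, 0.035], [0.141, 0.043, 0.035], [0.138, 0.052, 0.035], [0.134, 0.06, 0.035]]
rot each [-0.0, -0.0, -0.0304] mm/row 30.26933679263289
```

>>> step_arm(
  delta_pos=[
    [0.104,-0.104,0.035],
    [0.11,-0.098,0.035],
    [0.116,-0.09,0.035],
    [0.122,-0.083,0.035],
    [0.127,-0.075,0.035],
  ],
  delta_rot=[
    [0,0,-0.0304],
    [0,0,-0.0304],
    [0,0,-0.0304],
    [0,0,-0.0304],
    [0,0,-0.0304],
  ],
  jaw=[0,0,0,0,0],
)

```text
clock: 0.52
position: [0.2702, -0.4555, 0.2033]
ee_rot: [-2.972, -1.014, -0.0]
force: [0.3, -0.8, 1.0]
width: 0.0852
gripper_force: 0.0
```

>>> step_arm(
  delta_pos=[
    [0.131,-0.067,0.035],
    [0.135,-0.058,0.035],
    [0.139,-0.049,0.035],
    [0.142,-0.041,0.035],
    [0.144,-0.031,0.035],
  ],
  delta_rot=[
    [0,0,-0.0304],
    [0,0,-0.0304],
    [0,0,-0.0304],
    [0,0,-0.0304],
    [0,0,-0.0304],
  ],
  jaw=[0,0,0,0,0],
)

```text
clock: 0.93
position: [0.3338, -0.3225, 0.1685]
ee_rot: [-2.774, -1.473, 0.0]
force: [0.6, 0.1, -0.4]
width: 0.0853
gripper_force: 0.0
```

>>> step_arm(
  delta_pos=[
    [0.146,-0.022,0.035],
    [0.147,-0.013,0.035],
    [0.147,-0.003,0.035],
    [0.147,0.006,0.035],
    [0.147,0.015,0.035],
  ],
  delta_rot=[
    [0,0,-0.0304],
    [0,0,-0.0304],
    [0,0,-0.0304],
    [0,0,-0.0304],
    [0,0,-0.0304],
  ],
  jaw=[0.1,0.1,0.1,0.1,0.1],
)

```text
clock: 1.35
position: [0.3974, -0.1896, 0.1337]
ee_rot: [-2.506, -1.895, 0.0]
force: [1.0, -0.4, -1.0]
width: 0.0765
gripper_force: 0.0
```

>>> step_arm(
  delta_pos=[
    [0.145,0.025,0.035],
    [0.143,0.034,0.035],
    [0.141,0.043,0.035],
    [0.138,0.052,0.035],
    [0.134,0.06,0.035],
  ],
  delta_rot=[
    [0,0,-0.0304],
    [0,0,-0.0304],
    [0,0,-0.0304],
    [0,0,-0.0304],
    [0,0,-0.0304],
  ],
  jaw=[0.1,0.1,0.1,0.1,0.1],
)

```text
clock: 1.77
position: [0.4611, -0.0569, 0.0987]
ee_rot: [-2.173, -2.268, 0.0]
force: [-0.1, -0.9, 0.1]
width: 0.0772
gripper_force: 0.0
```

>>> step_arm(
  delta_pos=[
    [0,0,0],
    [0,0,0],
  ],
  delta_rot=[
    [0,0,0],
    [0,0,0],
  ],
  jaw=[0.1,0.1],
)

```text
clock: 1.93
position: [0.4606, -0.0572, 0.0983]
ee_rot: [-2.173, -2.266, 0.002]
force: [-0.6, -0.5, -0.0]
width: 0.0771
gripper_force: 0.0
```

```bash
python3 - <<'E'
from h import *
s=bot.get_image("side")[:,:,::-1];t=bot.get_image("top")[:,:,::-1]
tip=np.array([.4605,-.0575,.021]);a=proj("side",tip);b=proj("top",tip);print(a,b)
f=lambda im,c:cv2.resize(im[int(c[1])-50:int(c[1])+40,int(c[0])-45:int(c[0])+45],(400,400),interpolation=cv2.INTER_CUBIC)
cv2.imwrite("pics/p1.png",np.hstack([f(s,a),f(t,b)]))
E
```

```text
[293.08861819 265.82856463] [290.84550147 220.65472925]
```

View pics/p1.png

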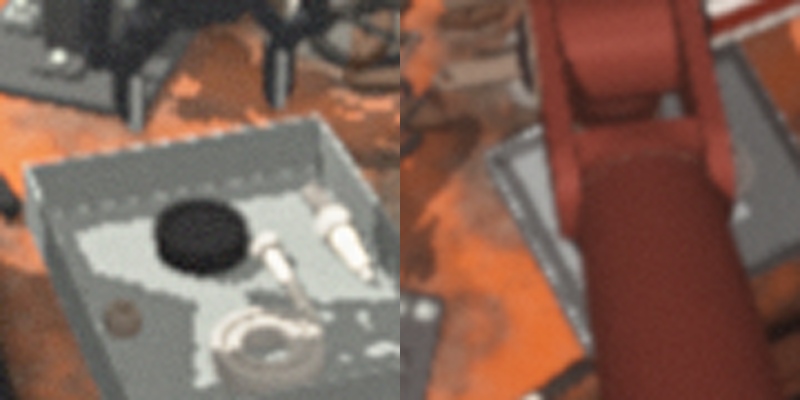

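The picture shows the fingers straddling the pad along tray x, with fingertips at about (135,130) and (278,107) in the left crop. The pad is between and below them at (202,235).

```bash
python3 - <<'E'
from h import *
a=np.array([293.09,265.83]);o0=np.array([int(a[0])-45,int(a[1])-50])
for c in [(135,130),(278,107),(206,118)]:
    o,d=ray("side",o0+np.array(c)*.225); t=(-.0575-o[1])/d[1];print((o+t*d).round(4))
for c in [(262,232),(330,190),(280,255)]: print("plug",onz("side",o0+np.array(c)*.225,.015).round(4))
E
```

```text
[ 0.4211 -0.0575  0.0949]
[ 0.5058 -0.0575  0.097 ]
[ 0.4628 -0.0575  0.0963]
plug [ 0.4964 -0.0644  0.015 ]
plug [ 0.5491 -0.0334  0.015 ]
plug [ 0.5    -0.0886  0.015 ]
```

Tips are about 3 mm ahead of the TCP at this opening. A plug end lies close to the pad's +x side, so I'll turn the jaws a further 0.26 rad away from it and descend.

>>> step_arm(
  delta_pos=[
    [0,0,0.08],
    [0,0,0.08],
    [0,0,0.08],
    [0,0,0.07],
    [0,0,0.05],
  ],
  delta_rot=[
    [0,0,-0.0415],
    [0,0,-0.0415],
    [0,0,-0.0415],
    [0,0,0],
    [0,0,0],
  ],
  jaw=[0.1,0.1,0.1,0.1,0.1],
)

```text
clock: 2.45
position: [0.4602, -0.0596, 0.0263]
ee_rot: [-1.867, -2.526, 0.001]
force: [0.2, 0.2, -0.9]
width: 0.0768
gripper_force: 0.0
```

>>> step_arm(
  delta_pos=[
    [0,0,0.03],
    [0,0,0.02],
    [0,0,0.014],
    [0,0,0],
  ],
  delta_rot=[
    [0,0,0],
    [0,0,0],
    [0,0,0],
    [0,0,0],
  ],
  jaw=[0.1,0.1,0.1,0.1],
)

```text
clock: 2.78
position: [0.4611, -0.0588, 0.0145]
ee_rot: [1.865, 2.528, -0.0]
force: [-0.1, 0.8, -0.6]
width: 0.0766
gripper_force: 0.0
```

>>> step_arm(
  delta_pos=[
    [0,0,0],
    [0,0,0],
    [0,0,0],
    [0,0,0],
    [0,0,0],
  ],
  delta_rot=[
    [0,0,0],
    [0,0,0],
    [0,0,0],
    [0,0,0],
    [0,0,0],
  ],
  jaw=[0.5,0.5,0.5,0.5,0.5],
  grip_force=30,
)

```text
clock: 3.2
position: [0.462, -0.0587, 0.0156]
ee_rot: [1.863, 2.527, 0.001]
force: [-1.6, 0.1, 5.6]
width: 0.0545
gripper_force: 32.1
```

```bash
python3 - <<'E'
from h import *
o=bot.get_obs();p0=o["position"];r0=R.from_rotvec(o["ee_rot"]);print(p0)
p1=p0+[0,0,.345]
plan([.5213,.2846,.36],down(YAW),15,(p1,r0))
E
```

```text
[ 0.46195221 -0.05874116  0.01556968]
[[0.103, 0.053, 0.0], [0.106, 0.047, 0.0], [0.109, 0.04, 0.0], [0.111, 0.034, 0.0], [0.113, 0.027, 0.0]]
[[0.114, 0.021, 0.0], [0.115, 0.014, 0.0], [0.116, 0.007, 0.0], [0.116, 0.0, 0.0], [0.116, -0.006, 0.0]]
[[0.115, -0.013, 0.0], [0.114, -0.02, 0.0], [0.113, -0.027, 0.0], [0.111, -0.033, 0.0], [0.109, -0.04, 0.0]]
rot each [0.0001, 0.0, 0.0279] mm/row 23.228874208087742
```

>>> step_arm(
  delta_pos=[
    [0,0,-0.05],
    [0,0,-0.125],
    [0,0,-0.2],
    [0,0,-0.2],
    [0,0,-0.2],
  ],
  delta_rot=[
    [0,0,0],
    [0,0,0],
    [0,0,0],
    [0,0,0],
    [0,0,0],
  ],
  jaw=[0.5,0.5,0.5,0.5,0.5],
)

```text
clock: 3.62
position: [0.4601, -0.0582, 0.1709]
ee_rot: [-1.864, -2.528, 0.001]
force: [0.8, -0.1, -0.7]
width: 0.0547
gripper_force: 31.9
```

>>> step_arm(
  delta_pos=[
    [0,0,-0.2],
    [0,0,-0.2],
    [0,0,-0.2],
    [0,0,-0.2],
    [0,0,-0.15],
  ],
  delta_rot=[
    [0,0,0],
    [0,0,0],
    [0,0,0],
    [0,0,0],
    [0,0,0],
  ],
  jaw=[0.5,0.5,0.5,0.5,0.5],
)

```text
clock: 4.03
position: [0.4609, -0.0584, 0.3638]
ee_rot: [1.862, 2.526, 0.002]
force: [0.4, -0.4, -0.9]
width: 0.0544
gripper_force: 31.9
```

>>> step_arm(
  delta_pos=[
    [0.103,0.053,0.0],
    [0.106,0.047,0.0],
    [0.109,0.04,0.0],
    [0.111,0.034,0.0],
    [0.113,0.027,0.0],
  ],
  delta_rot=[
    [0,0,0.0279],
    [0,0,0.0279],
    [0,0,0.0279],
    [0,0,0.0279],
    [0,0,0.0279],
  ],
  jaw=[0.5,0.5,0.5,0.5,0.5],
)

```text
clock: 4.45
position: [0.4805, 0.0569, 0.3597]
ee_rot: [-2.216, -2.227, 0.0]
force: [0.4, -0.2, 0.2]
width: 0.0543
gripper_force: 31.9
```

>>> step_arm(
  delta_pos=[
    [0.114,0.021,0.0],
    [0.115,0.014,0.0],
    [0.116,0.007,0.0],
    [0.116,0.0,0.0],
    [0.116,-0.006,0.0],
  ],
  delta_rot=[
    [0,0,0.0279],
    [0,0,0.0279],
    [0,0,0.0279],
    [0,0,0.0279],
    [0,0,0.0279],
  ],
  jaw=[0.5,0.5,0.5,0.5,0.5],
)

```text
clock: 4.87
position: [0.5002, 0.1713, 0.3595]
ee_rot: [-2.516, -1.881, 0.001]
force: [-0.4, -0.4, -0.9]
width: 0.0547
gripper_force: 31.9
```

>>> step_arm(
  delta_pos=[
    [0.115,-0.013,0.0],
    [0.114,-0.02,0.0],
    [0.113,-0.027,0.0],
    [0.111,-0.033,0.0],
    [0.109,-0.04,0.0],
  ],
  delta_rot=[
    [0,0,0.0279],
    [0,0,0.0279],
    [0,0,0.0279],
    [0,0,0.0279],
    [0,0,0.0279],
  ],
  jaw=[0.5,0.5,0.5,0.5,0.5],
)

```text
clock: 5.28
position: [0.5197, 0.2855, 0.3595]
ee_rot: [-2.763, -1.495, 0.001]
force: [0.1, -0.5, -0.6]
width: 0.0545
gripper_force: 31.9
```

>>> step_arm(
  delta_pos=[
    [0,0,0],
    [0,0,0],
  ],
  delta_rot=[
    [0,0,0],
    [0,0,0],
  ],
  jaw=[0.5,0.5],
)

```text
clock: 5.45
position: [0.5196, 0.285, 0.3591]
ee_rot: [2.759, 1.502, -0.002]
force: [0.5, 0.0, -0.8]
width: 0.0545
gripper_force: 31.9
```

```bash
python3 - <<'E'
from h import *
o=bot.get_obs();p=o["position"];print(p,o["ee_rot"],o["qpos"])
q=p-[0,0,.003]
s=bot.get_image("side")[:,:,::-1];t=bot.get_image("top")[:,:,::-1]
a=proj("side",q);b=proj("top",q);print(a,b)
f=lambda im,c:cv2.resize(im[int(c[1])-35:int(c[1])+35,int(c[0])-35:int(c[0])+35],(400,400),interpolation=cv2.INTER_CUBIC)
cv2.imwrite("pics/p2.png",np.hstack([f(s,a),f(t,b)]))
E
```

```text
[0.51963148 0.284987   0.35907087] [ 2.75919825e+00  1.50189838e+00 -2.32666090e-03] [ 3.76251766e-01 -6.59308944e-02  1.53440669e+00 -2.96756349e-04
  1.67457299e+00  9.50067266e-01]
[282.63974195 102.36067953] [179.92988537 208.11406943]
```

View pics/p2.png

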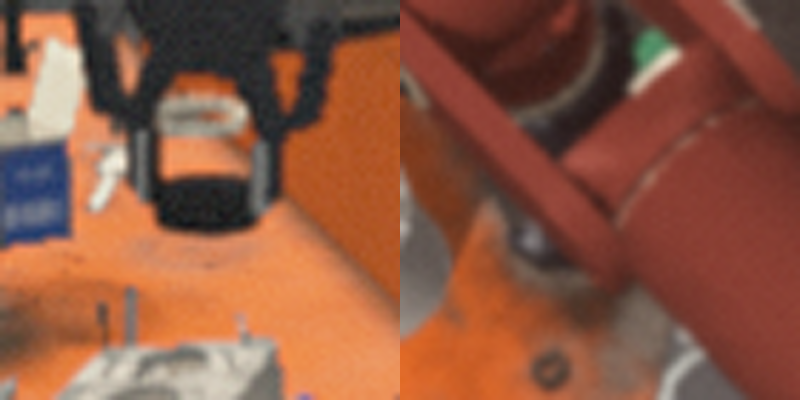

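The picture shows the pad held level, with fingertips about 8 mm above its underside and centred within about 1 mm. Descending to the seat.

>>> step_arm(
  delta_pos=[
    [0,0.006,0.15],
    [0,0,0.15],
    [0,0,0.15],
    [0,0,0.15],
    [0,0,0.15],
  ],
  delta_rot=[
    [0,0,0],
    [0,0,0],
    [0,0,0],
    [0,0,0],
    [0,0,0],
  ],
  jaw=[0.5,0.5,0.5,0.5,0.5],
)

```text
clock: 5.97
position: [0.5211, 0.2825, 0.2086]
ee_rot: [2.762, 1.497, 0.001]
force: [-0.5, -0.7, -0.2]
width: 0.0545
gripper_force: 31.9
```

>>> step_arm(
  delta_pos=[
    [0,0,0.15],
    [0,0,0.15],
    [0,0,0.15],
    [0,0,0.15],
    [0,0,0.1],
  ],
  delta_rot=[
    [0,0,0],
    [0,0,0],
    [0,0,0],
    [0,0,0],
    [0,0,0],
  ],
  jaw=[0.5,0.5,0.5,0.5,0.5],
)

```text
clock: 6.38
position: [0.5196, 0.2819, 0.0666]
ee_rot: [-2.762, -1.497, 0.006]
force: [-0.7, -1.0, -0.5]
width: 0.0548
gripper_force: 31.9
```

>>> step_arm(
  delta_pos=[
    [0,0,0.08],
    [0,0,0.08],
    [0,0,0.04],
    [0,0,0.02],
    [0,0,0],
  ],
  delta_rot=[
    [0,0,0],
    [0,0,0],
    [0,0,0],
    [0,0,0],
    [0,0,0],
  ],
  jaw=[0.5,0.5,0.5,0.5,0.5],
)

```text
clock: 6.8
position: [0.5208, 0.283, 0.0251]
ee_rot: [-2.762, -1.498, 0.002]
force: [-0.1, -0.2, 0.3]
width: 0.0545
gripper_force: 31.9
```

>>> step_arm(
  delta_pos=[
    [0.003,0,0.006],
    [0,0,0.005],
    [0,0,0],
  ],
  delta_rot=[
    [0,0,0],
    [0,0,0],
    [0,0,0],
  ],
  jaw=[0.5,0.5,0.5],
)

```text
clock: 7.05
position: [0.5222, 0.2844, 0.0243]
ee_rot: [2.761, 1.498, 0.003]
force: [1.2, -0.8, -1.1]
width: 0.0547
gripper_force: 32.0
```

>>> step_arm(
  delta_pos=[
    [0,0,0.004],
    [0,0,0.003],
    [0,0,0],
  ],
  delta_rot=[
    [0,0,0],
    [0,0,0],
    [0,0,0],
  ],
  jaw=[0.5,0.5,0.5],
)

```text
clock: 7.3
position: [0.522, 0.2845, 0.0226]
ee_rot: [2.761, 1.499, 0.002]
force: [-1.1, 0.2, 2.1]
width: 0.0544
gripper_force: 32.2
```

```bash
python3 - <<'E'
from h import *
o=bot.get_obs();p=o["position"];print(p,o["force"])
s=bot.get_image("side")[:,:,::-1]
a=proj("side",plate(13,76,.015));print(a)
cv2.imwrite("pics/p3.png",cv2.resize(s[int(a[1])-50:int(a[1])+35,int(a[0])-50:int(a[0])+50],(800,600)[:2] if 0 else (700,595),interpolation=cv2.INTER_CUBIC))
E
```

```text
[0.52198509 0.28451954 0.02261235] [-1.10084576  0.18627264  2.1307023 ]
[546.79570373 -29.15111419]Traceback (most recent call last):
  File "<stdin>", line 5, in <module>
cv2.error: OpenCV(4.12.0) /io/opencv/modules/imgproc/src/resize.cpp:4208: error: (-215:Assertion failed) !ssize.empty() in function 'resize'
```

>>> step_arm(
  delta_pos=[
    [0,0,0.004],
    [0,0,0],
  ],
  delta_rot=[
    [0,0,0],
    [0,0,0],
  ],
  jaw=[0.5,0.5],
)

```text
clock: 7.52
position: [0.522, 0.2845, 0.0226]
ee_rot: [2.761, 1.499, 0.001]
force: [-4.0, -1.0, 8.7]
width: 0.0546
gripper_force: 32.7
```

>>> step_arm(
  delta_pos=[
    [0,0,0],
    [0,0,0],
    [0,0,0],
    [0,0,0],
  ],
  delta_rot=[
    [0,0,0],
    [0,0,0],
    [0,0,0],
    [0,0,0],
  ],
  jaw=[0.1,0.1,0.1,0.1],
)

```text
clock: 7.85
position: [0.5213, 0.2842, 0.0207]
ee_rot: [-2.761, -1.498, 0.001]
force: [-0.7, 0.2, -0.1]
width: 0.0768
gripper_force: 0.0
```

>>> step_arm(
  delta_pos=[
    [0,0,-0.05],
    [0,0,-0.1],
    [0,0,-0.15],
    [0,0,-0.15],
    [0,0,-0.15],
  ],
  delta_rot=[
    [0,0,0],
    [0,0,0],
    [0,0,0],
    [0,0,0],
    [0,0,0],
  ],
  jaw=[0.1,0.1,0.1,0.1,0.1],
)

```text
clock: 8.27
position: [0.5212, 0.2841, 0.1427]
ee_rot: [-2.761, -1.499, 0.0]
force: [0.8, 0.5, -0.5]
width: 0.077
gripper_force: 0.0
```

>>> step_arm(
  delta_pos=[
    [0,0,-0.15],
    [0,0,-0.2],
    [0,0,-0.2],
    [0,0,-0.15],
    [0,0,-0.1],
  ],
  delta_rot=[
    [0,0,0],
    [0,0,0],
    [0,0,0],
    [0,0,0],
    [0,0,0],
  ],
  jaw=[0.1,0.1,0.1,1,1],
)

```text
clock: 8.68
position: [0.5224, 0.2846, 0.307]
ee_rot: [2.76, 1.498, 0.011]
force: [1.2, 0.5, 0.2]
width: 0.0543
gripper_force: 0.0
```

>>> step_arm(
  delta_pos=[
    [-0.075,-0.123,0],
    [-0.075,-0.123,0],
    [-0.075,-0.123,0],
    [-0.075,-0.123,0],
    [-0.075,-0.123,0.1],
  ],
  delta_rot=[
    [0,0,0],
    [0,0,0],
    [0,0,0],
    [0,0,0],
    [0,0,0],
  ],
  jaw=[1,1,1,1,1],
)

```text
clock: 9.1
position: [0.3778, 0.2892, 0.2859]
ee_rot: [-2.761, -1.498, -0.014]
force: [-0.4, 0.3, 0.4]
width: 0.0002
gripper_force: 0.0
```

>>> step_arm(
  delta_pos=[
    [-0.075,-0.125,0.11],
    [0,0,0.1],
    [0,0,0],
    [0,0,0],
  ],
  delta_rot=[
    [0,0,0],
    [0,0,0],
    [0,0,0],
    [0,0,0],
  ],
  jaw=[1,1,1,1],
)

```text
clock: 9.43
position: [0.3478, 0.2892, 0.2389]
ee_rot: [2.761, 1.499, -0.002]
force: [-0.1, -0.3, 0.2]
width: -0.0
gripper_force: 0.0
```

```bash
python3 - <<'E'
from h import *
o=bot.get_obs();p=o["position"];c,s=np.cos(YAW),np.sin(YAW);d=p[:2]-PC;print(p,"plate",c*d[0]+s*d[1],-s*d[0]+c*d[1],o["force"],o["width"])
s=bot.get_image("side")[:,:,::-1];t=bot.get_image("top")[:,:,::-1]
a=proj("side",plate(-.05,.03,.1));b=proj("top",plate(-.03,.03,.1));print(a,b)
f=lambda im,c:cv2.resize(im[int(c[1])-55:int(c[1])+55,int(c[0])-55:int(c[0])+55],(400,400),interpolation=cv2.INTER_CUBIC)
cv2.imwrite("pics/p3.png",np.hstack([f(s,a),f(t,b)]))
E
```

```text
[0.34778873 0.28916029 0.23885982] plate -0.13452421787715618 -0.013869771020935708 [-0.11337726 -0.27587872  0.19340268] -4.163933123620082e-05
[259.15840898 184.36150298] [205.73762558 248.91495532]
```

View pics/p3.png

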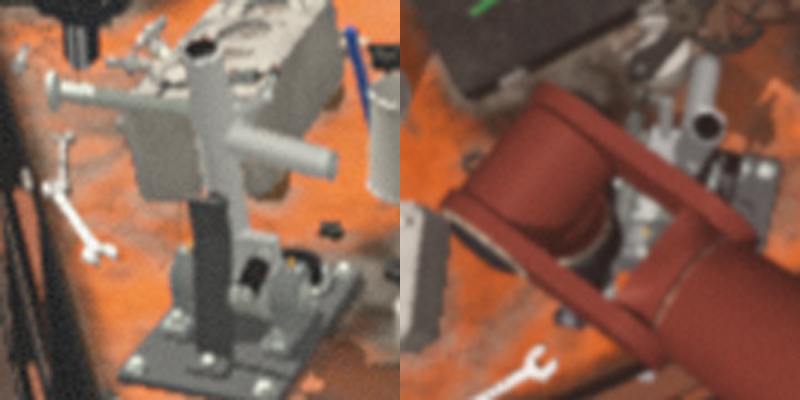

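The closed fingers at (80,60) stand over the folded leg near its foot (50,90). Pushing the leg along its arc.

>>> step_arm(
  delta_pos=[
    [0,0,0.05],
    [0,0,0.04],
    [0.01,0.002,0.02],
    [0.015,0.003,0.025],
    [0.015,0.003,0.025],
  ],
  delta_rot=[
    [0,0,0],
    [0,0,0],
    [0,0,0],
    [0,0,0],
    [0,0,0],
  ],
  jaw=[1,1,1,1,1],
)

```text
clock: 9.95
position: [0.3545, 0.2961, 0.2075]
ee_rot: [-2.76, -1.498, -0.002]
force: [-1.1, 2.9, 4.2]
width: -0.0003
gripper_force: 2.2
```

>>> step_arm(
  delta_pos=[
    [0.016,0.004,0.025],
    [0.017,0.004,0.025],
    [0.017,0.006,0.025],
    [0.018,0.01,0.026],
    [0.018,0.012,0.026],
  ],
  delta_rot=[
    [0,0,0],
    [0,0,0],
    [0,0,0],
    [0,0,0],
    [0,0,0],
  ],
  jaw=[1,1,1,1,1],
)

```text
clock: 10.37
position: [0.3696, 0.306, 0.181]
ee_rot: [-2.761, -1.499, 0.001]
force: [-0.8, 1.5, 2.5]
width: 0.0
gripper_force: 1.7
```

>>> step_arm(
  delta_pos=[
    [0.018,0.013,0.026],
    [0.018,0.015,0.026],
    [0.017,0.016,0.026],
    [0.016,0.018,0.025],
    [0.016,0.018,0.024],
  ],
  delta_rot=[
    [0,0,0],
    [0,0,0],
    [0,0,0],
    [0,0,0],
    [0,0,0],
  ],
  jaw=[1,1,1,1,1],
)

```text
clock: 10.78
position: [0.3923, 0.3109, 0.1551]
ee_rot: [2.761, 1.498, -0.002]
force: [-0.4, 0.6, 1.8]
width: -0.0005
gripper_force: 0.6
```

>>> step_arm(
  delta_pos=[
    [0.015,0.019,0.023],
    [0.015,0.02,0.023],
    [0.014,0.02,0.022],
    [0.012,0.02,0.02],
    [0.012,0.02,0.02],
  ],
  delta_rot=[
    [0,0,0],
    [0,0,0],
    [0,0,0],
    [0,0,0],
    [0,0,0],
  ],
  jaw=[1,1,1,1,1],
)

```text
clock: 11.2
position: [0.4166, 0.3117, 0.1341]
ee_rot: [2.761, 1.498, -0.001]
force: [0.1, 0.7, 0.6]
width: -0.0001
gripper_force: 0.0
```

>>> step_arm(
  delta_pos=[
    [0.006,0.018,0.01],
    [0.006,0.018,0.01],
    [0.006,0.016,0.01],
    [0,0,0],
    [0,0,0],
  ],
  delta_rot=[
    [0,0,0],
    [0,0,0],
    [0,0,0],
    [0,0,0],
    [0,0,0],
  ],
  jaw=[1,1,1,1,1],
)

```text
clock: 11.62
position: [0.4269, 0.3092, 0.1287]
ee_rot: [-2.761, -1.498, 0.0]
force: [0.6, -0.4, 0.5]
width: -0.0004
gripper_force: 0.0
```

>>> step_arm(
  delta_pos=[
    [0,-0.05,-0.1],
    [0,-0.05,-0.15],
    [0,0,-0.2],
    [0,0,-0.2],
    [0,0,-0.2],
  ],
  delta_rot=[
    [0,0,0],
    [0,0,0],
    [0,0,0],
    [0,0,0],
    [0,0,0],
  ],
  jaw=[1,1,1,1,1],
)

```text
clock: 12.03
position: [0.4093, 0.3201, 0.3006]
ee_rot: [-2.761, -1.499, -0.0]
force: [0.5, 0.1, -0.5]
width: -0.0001
gripper_force: 0.0
```

>>> step_arm(
  delta_pos=[
    [0,0,-0.2],
    [0,0,-0.15],
    [0,0,0],
  ],
  delta_rot=[
    [0,0,0],
    [0,0,0],
    [0,0,0],
  ],
  jaw=[0,0,0],
)

```text
clock: 12.28
position: [0.4117, 0.3214, 0.3784]
ee_rot: [-2.76, -1.499, -0.023]
force: [-0.5, -0.7, 1.1]
width: 0.0359
gripper_force: 0.0
```

```bash
python3 - <<'E'
from h import *
o=bot.get_obs();print(o["position"],o["force"])
s=bot.get_image("side")[:,:,::-1];t=bot.get_image("top")[:,:,::-1]
a=proj("side",plate(0.0,.03,.11));b=proj("top",plate(0,.03,.1));print(a,b)
for n in("side","top"): print(n,proj(n,plate(.013,.074,.072)),proj(n,plate(.013,.076,.028)))
f=lambda im,c:cv2.resize(im[int(c[1])-50:int(c[1])+50,int(c[0])-50:int(c[0])+50],(400,400),interpolation=cv2.INTER_CUBIC)
cv2.imwrite("pics/p4.png",np.hstack([f(s,a),f(t,b)]))
# grasp target: tube frame distance 0.214 along leaned tube
for rho in(.30,.216):
    p=plate(0,-.012-rho*np.sin(.3),.05+rho*np.cos(.3));print(rho,p)
r=down(YAW,.3);print(r.as_matrix()[:,2])
E
```

```text
[0.41174693 0.32138691 0.37835189] [-0.53148786 -0.73393913  1.05062204]
[274.15361712 183.74593204] [207.5869983  240.78903125]
side [282.67249193 189.27313566] [282.85205496 201.10734286]
top [197.57108367 237.96696273] [199.16352339 241.69034042]
0.3 [0.4131909  0.14303986 0.33660095]
0.216 [0.42673253 0.16384467 0.25635268]
[ 0.16120984  0.24767636 -0.95533649]
```

View pics/p4.png

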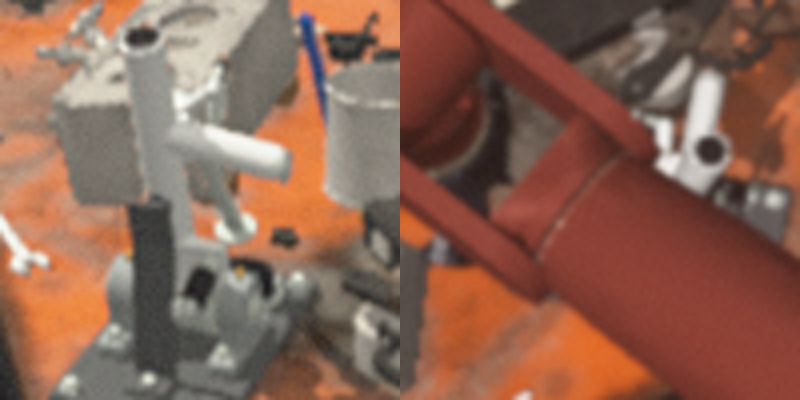

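The stand is down: its foot is at crop (235,228), which is pixel (282.8,190). The prediction for the fully-home position was (282.7,189.3). Now moving to the tube top, tilted along the tube.

```bash
python3 - <<'E'
from h import *
rho=.31;A=plate(0,-.012-rho*np.sin(.3),.05+rho*np.cos(.3))
plan(A,down(YAW,.3),10)
E
```

```text
[[-0.075, 0.049, 0.012], [-0.076, 0.049, 0.01], [-0.076, 0.05, 0.008], [-0.076, 0.05, 0.006], [-0.076, 0.05, 0.003]]
[[-0.076, 0.05, 0.001], [-0.076, 0.05, -0.001], [-0.076, 0.05, -0.004], [-0.076, 0.05, -0.006], [-0.076, 0.05, -0.008]]
rot each [0.0001, 0.0141, 0.0001] mm/row 18.170442367775323
```

>>> step_arm(
  delta_pos=[
    [-0.075,0.049,0.012],
    [-0.076,0.049,0.01],
    [-0.076,0.05,0.008],
    [-0.076,0.05,0.006],
    [-0.076,0.05,0.003],
  ],
  delta_rot=[
    [0,0.0141,0],
    [0,0.0141,0],
    [0,0.0141,0],
    [0,0.0141,0],
    [0,0.0141,0],
  ],
  jaw=[0,0,0,0,0],
)

```text
clock: 12.8
position: [0.4097, 0.2292, 0.3538]
ee_rot: [-2.692, -1.462, -0.196]
force: [0.2, -0.7, -0.6]
width: 0.0852
gripper_force: 0.0
```

>>> step_arm(
  delta_pos=[
    [-0.076,0.05,0.001],
    [-0.076,0.05,-0.001],
    [-0.076,0.05,-0.004],
    [-0.076,0.05,-0.006],
    [-0.076,0.05,-0.008],
  ],
  delta_rot=[
    [0,0.0141,0],
    [0,0.0141,0],
    [0,0.0141,0],
    [0,0.0141,0],
    [0,0.0141,0],
  ],
  jaw=[0,0,0,0,0],
)

```text
clock: 13.22
position: [0.4107, 0.1391, 0.3418]
ee_rot: [-2.614, -1.419, -0.386]
force: [1.2, -0.8, 0.7]
width: 0.0857
gripper_force: 0.0
```

>>> step_arm(
  delta_pos=[
    [0,0,0],
    [0,0,0],
    [0,0,0],
  ],
  delta_rot=[
    [0,0,0],
    [0,0,0],
    [0,0,0],
  ],
  jaw=[0,0,0],
)

```text
clock: 13.47
position: [0.4113, 0.1401, 0.3432]
ee_rot: [-2.615, -1.419, -0.386]
force: [0.1, 1.0, 0.6]
width: 0.0854
gripper_force: 0.0
```

```bash
python3 - <<'E'
from h import *
o=bot.get_obs();print(o["position"],o["force"],o["width"],o["qpos"])
rho=.216;A=plate(0,-.012-rho*np.sin(.3),.05+rho*np.cos(.3))
plan(A,down(YAW,.3),10)
E
```

```text
[0.41126123 0.14005923 0.34321835] [0.07142079 1.02669394 0.64830814] 0.08540519438412153 [-1.13175542e-03 -6.22014925e-01  2.00718789e+00  2.46852890e-01
  1.59368368e+00  6.01447310e-01]
[[0.001, 0.0, 0.046], [0.001, 0.0, 0.046], [0.001, 0.0, 0.046], [0.001, 0.0, 0.046], [0.001, 0.0, 0.046]]
[[0.001, 0.0, 0.046], [0.001, 0.0, 0.046], [0.001, 0.0, 0.046], [0.001, 0.0, 0.046], [0.001, 0.0, 0.046]]
rot each [-0.0001, 0.0003, 0.0] mm/row 9.138245687837973
```

>>> step_arm(
  delta_pos=[
    [0.001,0,0.08],
    [0.001,0,0.1],
    [0.002,0,0.1],
    [0.002,0,0.08],
    [0.002,0,0.06],
  ],
  delta_rot=[
    [0,0,0],
    [0,0,0],
    [0,0,0],
    [0,0,0],
    [0,0,0],
  ],
  jaw=[0,0,0,0,0],
)

```text
clock: 13.88
position: [0.425, 0.163, 0.2623]
ee_rot: [-2.613, -1.422, -0.385]
force: [0.0, -0.1, -0.7]
width: 0.0856
gripper_force: 0.0
```

>>> step_arm(
  delta_pos=[
    [0,0,0.04],
    [0,0,0],
    [0,0,0],
    [0,0,0],
    [0,0,0],
  ],
  delta_rot=[
    [0,0,0],
    [0,0,0],
    [0,0,0],
    [0,0,0],
    [0,0,0],
  ],
  jaw=[0,0.4,0.4,0.4,0.4],
  grip_force=60,
)

```text
clock: 14.3
position: [0.4275, 0.1634, 0.2582]
ee_rot: [-2.616, -1.42, -0.392]
force: [0.6, -0.2, 0.9]
width: 0.0513
gripper_force: 0.0
```

>>> step_arm(
  delta_pos=[
    [0,0,0],
    [0,0,0],
    [0,0,0],
    [0,0,0],
    [0,0,0],
  ],
  delta_rot=[
    [0,0,0],
    [0,0,0],
    [0,0,0],
    [0,0,0],
    [0,0,0],
  ],
  jaw=[0.5,0.6,0.75,0.75,0.75],
)

```text
clock: 14.72
position: [0.4256, 0.1644, 0.2582]
ee_rot: [-2.611, -1.42, -0.386]
force: [-10.7, 1.6, 6.4]
width: 0.0308
gripper_force: 60.0
```

```bash
python3 - <<'E'
from h import *
o=bot.get_obs();p=o["position"];c,s=np.cos(YAW),np.sin(YAW);d=p[:2]-PC;y=-s*d[0]+c*d[1]
print(p,"plate",c*d[0]+s*d[1],y,"ang",np.arctan2(-(y+.012),p[2]-.05),"rho",np.hypot(y+.012,p[2]-.05),o["force"],o["width"],o["gripper_force"])
E
```

```text
[0.42557151 0.16436416 0.25815939] plate -0.0012564430362073942 -0.07603033366154227 ang 0.29841682319754187 rho 0.21778479083885138 [-10.65115582   1.59626512   6.42171975] 0.030790732048501412 59.9980902671814
```

>>> step_arm(
  delta_pos=[
    [0,-0.006,0],
    [0.004,0,0],
    [0.006,0,0],
    [0.008,0,0],
    [0.008,0,0],
  ],
  delta_rot=[
    [0,0,0],
    [0,-0.00175,0],
    [0,-0.0026,0],
    [0,-0.0035,0],
    [0,-0.0035,0],
  ],
  jaw=[0.75,0.75,0.75,0.75,0.75],
)

```text
clock: 15.13
position: [0.4282, 0.1683, 0.2596]
ee_rot: [-2.628, -1.427, -0.357]
force: [-6.2, -2.0, 6.1]
width: 0.0308
gripper_force: 59.7
```

>>> step_arm(
  delta_pos=[
    [0.008,0,0],
    [0.008,0,0],
    [0.008,0,0],
    [0.008,0,0],
    [0.008,0,0],
  ],
  delta_rot=[
    [0,-0.0035,0],
    [0,-0.0035,0],
    [0,-0.0035,0],
    [0,-0.0035,0],
    [0,-0.0035,0],
  ],
  jaw=[0.75,0.75,0.75,0.75,0.75],
)

```text
clock: 15.55
position: [0.4325, 0.1749, 0.2617]
ee_rot: [-2.648, -1.438, -0.311]
force: [-5.6, -1.9, 5.5]
width: 0.0309
gripper_force: 59.6
```

>>> step_arm(
  delta_pos=[
    [0.008,0,0],
    [0.008,0,0],
    [0.008,0,0],
    [0.008,0,0],
    [0.008,0,0],
  ],
  delta_rot=[
    [0,-0.0035,0],
    [0,-0.0035,0],
    [0,-0.0035,0],
    [0,-0.0035,0],
    [0,-0.0035,0],
  ],
  jaw=[0.75,0.75,0.75,0.75,0.75],
)

```text
clock: 15.97
position: [0.4369, 0.1814, 0.2635]
ee_rot: [-2.667, -1.448, -0.264]
force: [-5.5, -2.7, 6.2]
width: 0.0303
gripper_force: 59.5
```

>>> step_arm(
  delta_pos=[
    [0.008,0,0],
    [0.008,0,0],
    [0.008,0,0],
    [0.008,0,0],
    [0.008,0,0],
  ],
  delta_rot=[
    [0,-0.0035,0],
    [0,-0.0035,0],
    [0,-0.0035,0],
    [0,-0.0035,0],
    [0,-0.0035,0],
  ],
  jaw=[0.75,0.75,0.75,0.75,0.75],
)

```text
clock: 16.38
position: [0.4412, 0.188, 0.265]
ee_rot: [-2.686, -1.458, -0.217]
force: [-4.3, -2.0, 5.2]
width: 0.0309
gripper_force: 59.5
```

>>> step_arm(
  delta_pos=[
    [0.008,0,0],
    [0.008,0,0],
    [0.008,0,0],
    [0.008,0,0],
    [0.008,0,0],
  ],
  delta_rot=[
    [0,-0.0035,0],
    [0,-0.0035,0],
    [0,-0.0035,0],
    [0,-0.0035,0],
    [0,-0.0035,0],
  ],
  jaw=[0.75,0.75,0.75,0.75,0.75],
)

```text
clock: 16.8
position: [0.4457, 0.1947, 0.2663]
ee_rot: [-2.704, -1.468, -0.169]
force: [-4.0, -1.5, 6.2]
width: 0.0305
gripper_force: 59.5
```

>>> step_arm(
  delta_pos=[
    [0.008,0,0],
    [0.008,0,0],
    [0.008,0,0],
    [0.008,0,0],
    [0.008,0,0],
  ],
  delta_rot=[
    [0,-0.0035,0],
    [0,-0.0035,0],
    [0,-0.0035,0],
    [0,-0.0035,0],
    [0,-0.0035,0],
  ],
  jaw=[0.75,0.75,0.75,0.75,0.75],
)

```text
clock: 17.22
position: [0.4501, 0.2014, 0.2672]
ee_rot: [-2.722, -1.477, -0.12]
force: [-2.5, -1.5, 5.9]
width: 0.0307
gripper_force: 59.5
```

>>> step_arm(
  delta_pos=[
    [0.008,0,0],
    [0.008,0,0],
    [0.008,0,0],
    [0.008,0,0],
    [0.008,0,0],
  ],
  delta_rot=[
    [0,-0.0035,0],
    [0,-0.0035,0],
    [0,-0.0035,0],
    [0,-0.0035,0],
    [0,-0.0035,0],
  ],
  jaw=[0.75,0.75,0.75,0.75,0.75],
)

```text
clock: 17.63
position: [0.4545, 0.2081, 0.2678]
ee_rot: [-2.738, -1.486, -0.071]
force: [-2.8, -2.6, 6.7]
width: 0.031
gripper_force: 59.5
```

>>> step_arm(
  delta_pos=[
    [0.008,0,0],
    [0.007,0,0],
    [0.006,0,0],
    [0.005,0,0],
    [0.004,0,0],
  ],
  delta_rot=[
    [0,-0.0035,0],
    [0,-0.0031,0],
    [0,-0.0026,0],
    [0,-0.0022,0],
    [0,-0.0018,0],
  ],
  jaw=[0.75,0.75,0.75,0.75,0.75],
)

```text
clock: 18.05
position: [0.4578, 0.2131, 0.268]
ee_rot: [-2.75, -1.492, -0.034]
force: [-1.5, -1.8, 5.5]
width: 0.0309
gripper_force: 59.5
```

```bash
python3 - <<'E'
from h import *
o=bot.get_obs();p=o["position"];c,s=np.cos(YAW),np.sin(YAW);d=p[:2]-PC;y=-s*d[0]+c*d[1]
print(p,"plate",c*d[0]+s*d[1],y,"ang",np.arctan2(-(y+.012),p[2]-.05),"rho",np.hypot(y+.012,p[2]-.05),o["force"],o["gripper_force"])
print(R.from_rotvec(o["ee_rot"]).as_matrix()[:,2], np.linalg.norm(o["dq"]))
plan(p,down(YAW),1)
E
```

```text
[0.45784554 0.21312633 0.2679863 ] plate -0.0008078357217214099 -0.017556740982323564 ang 0.025485720646952134 rho 0.21805710901569014 [-1.54340437 -1.76333856  5.50684   ] 59.450944662094116
[ 0.0130564   0.02090815 -0.99969614] 0.08352959540492866
[[0.0, 0.0, 0.0]]
rot each [-0.0002, -0.0118, 0.0002] mm/row 0.0
```

>>> step_arm(
  delta_pos=[
    [0.006,0,0],
    [0.006,0,0],
    [0.006,0,0],
    [0.005,0,0],
    [0.003,0,0],
  ],
  delta_rot=[
    [0,-0.0026,0],
    [0,-0.0026,0],
    [0,-0.0026,0],
    [0,-0.0022,0],
    [0,-0.0015,0],
  ],
  jaw=[0.75,0.75,0.75,0.75,0.75],
)

```text
clock: 18.47
position: [0.4608, 0.2175, 0.2681]
ee_rot: [-2.761, -1.498, -0.001]
force: [-1.0, -1.2, 5.2]
width: 0.031
gripper_force: 59.4
```

>>> step_arm(
  delta_pos=[
    [0,0,0],
    [0,0,0],
    [0,0,0],
    [0,0,0],
    [0,0,0],
  ],
  delta_rot=[
    [0,0,0],
    [0,0,0],
    [0,0,0],
    [0,0,0],
    [0,0,0],
  ],
  jaw=[0.75,0.75,0.75,0.75,0.75],
)

```text
clock: 18.88
position: [0.4607, 0.2175, 0.2681]
ee_rot: [-2.761, -1.498, -0.001]
force: [-1.4, -0.5, 5.6]
width: 0.0309
gripper_force: 59.4
```

```bash
python3 - <<'E'
from h import *
o=bot.get_obs();p=o["position"];c,s=np.cos(YAW),np.sin(YAW);d=p[:2]-PC;y=-s*d[0]+c*d[1]
print(p,"y",y,"ang",np.arctan2(-(y+.012),p[2]-.05),o["force"],np.linalg.norm(o["dq"]))
plan(p,down(YAW),1)
s=bot.get_image("side")[:,:,::-1];t=bot.get_image("top")[:,:,::-1]
a=proj("side",plate(0.0,.03,.09));b=proj("top",plate(0,.06,.05))
for n,q in(("side",a),("top",b)): print(n,[((proj(n,plate(*v))-q.astype(int)+50)*4).round() for v in((.0126,.0767,.04),(.013,.076,.028),(.013,.076,.01))])
print("spray",proj("side",np.array([.5304,-.3813,.212])))
f=lambda im,c:cv2.resize(im[int(c[1])-50:int(c[1])+50,int(c[0])-50:int(c[0])+50],(400,400),interpolation=cv2.INTER_CUBIC)
cv2.imwrite("pics/p5.png",np.hstack([f(s,a),f(t,b)]));cv2.imwrite("pics/side5.png",s)
E
```

```text
[0.46072107 0.21745081 0.26810011] y -0.012363740369728286 ang 0.001667766374251189 [-1.40137765 -0.53763752  5.61275095] 0.001949117419234551
[[0.0, 0.0, 0.0]]
rot each [-0.0002, -0.0005, 0.0002] mm/row 0.0
side [array([235., 235.]), array([235., 248.]), array([235., 268.])]
top [array([190., 191.]), array([193., 195.]), array([196., 201.])]
spray [376.36015556 276.33196185]
```

View pics/p5.png

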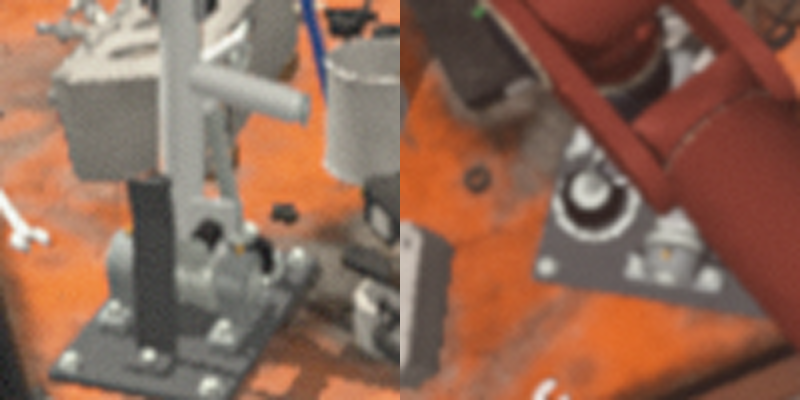

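The picture shows the tube upright. In the top view the black pad sits inside the ring at (593,205) with the stand's foot over it at (590,190). The TCP puts the lean within 0.002 rad, and the arm is still, so I'm handing in.

```bash
python3 -c "
from rig import bot
print(bot.sign_off())"
```

```text
the job is handed in; nothing more can be done
None
```

The job is handed in at about 19 s: the pad is in its ring seat and released, the stand is snapped down, and the frame is held plumb (within about 0.002 rad by the TCP) with the foot above the pad; the arm never came near the spray can, though I did not check it in the last picture.

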